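Sort sample tubes by length into the warmer and switch it on

ROBOT

A 6-joint arm with a two-finger parallel gripper is mounted at the origin on the work surface. World frame = base frame: x ahead of the robot, y to its left, z up, the work surface at z = 0. Lengths are in m, angles in rad, forces in N, time in s.
With the tool pointing down it reaches from about 0.35 to 0.775 m from the base axis. Payload 5.5 kg.
Tool frame: the origin (TCP) lies between the finger pads; the fingertips stand 19 mm ahead of it and the grasp point (between the pads) is the TCP; z points along the fingers, x is the direction in which the jaws open and shut, and the axes are right-handed (so a half turn about z gives the same grasp; the last joint's range is limited). The gripper opens to 85 mm and grips with 20 to 120 N. Pads are 22 mm wide; open, the fingers measure 114 mm over their backs; the gripper's body (76 mm by 85 mm) begins 54 mm behind the grasp point. The pads swing forward as they close: fully open they stand 13 mm farther back than shut.
Start: joints at [-1.42, 0.313, 0.046, 1.304, 0, 1.431], TCP at [0.165, -0.551, 0.25] pointing down, gripper open.
Joint ranges: [-2.76, 2.76], [-0.86, 1.69], [-1.03, 1.26], [-2.2, 2.34], [-1.47, 1.5], [-3.14, 3.14]. Speed limits (rad/s): [2.57, 2.57, 3.14, 3.14, 3.14, 3.14].

INTERFACE

Orientations are given as a unit quaternion [w, x, y, z].
In Python, from workcell import env gives the robot as it stands. The module is installed in compiled form; this text tells all that it offers.
- The arm moves only by the tool carry_out, never from a script. Its argument "steps" is a list of rows, each a list of 7 numbers: the gripper command: -1 is shut, 1 is fully open, values between are in proportion, then the shift along the tool's x, y, z in m, then the turn, a rotation vector about the tool's x, y, z in rad. A call has 1 to 20 rows; each row shifts and turns the commanded pose from where the row before left it, along the tool's axes as they then stand; what a row does not reach is not made up. A row lasts 1/8 s, in which the tool goes at most 62.5 mm and 10.7 degrees, less where a joint would pass 70% of its speed; a pose out of reach is approached as far as the arm can. A call with a gripper value outside its range is refused whole. The fingers move at their own pace and stop on an object; "grip_force" is the grip in N (left out, the last holds). Time passes only in rows, so rows that do not move let the fingers close. It gives the time, the measured TCP pose, the force and the opening at its end, in the units of the state.
- env.get_state(): the state, without advancing time (a new reading comes with each control period).
- env.read_camera(name): name is "scene" or "top" or "wrist"; returns a dict with "color" (420x560x3 uint8, red, green, blue), "K" (3x3 intrinsics, pixels), "R" (3x3) and "t" (3): a world point X has camera coordinates R X + t. Camera axes: x right, y down, z forward; pixel columns grow to the right and rows downward; lengths in m; the calibration is good to about 2 mm. A picture is of the moment at which its call begins. There is no depth.
- env.hand_in(): hands the job in, once; it reports no verdict.
The state is a dict: "clock": time; "joint_pos": joint angles; "qvel": joint speeds; "tau": joint torques, N m; "tcp_pos": TCP position; "orientation": TCP orientation; "wrist_force": force on the tool from outside, world axes, zero at the start; "ft_torque": the same for the moment, N m; "finger_gap": finger opening in m.
Only numpy, scipy, OpenCV 4.12 (cv2) and the standard library are available. Lean on these libraries where they do the work, as an engineer would, in place of code of your own. Each camera call takes 0.05 s, during which the arm holds its last target. There are 200 camera calls.

TASK

Two sample tubes with blue caps lie loose on the table; they look alike but one is longer. Lay each, cap uphill, into the empty lane of the sloped cradle made for its length (a tube of that length already lies in it), setting it down in both notches rather than dropping it. Then, once both lie there, flip the red-handled switch from its near side fully over to its far side, and leave the racked tubes and test cards where they are.

Things in the scene. Friction and masses are not known exactly. Their poses are not given: they have to be found in the camera images.
- long_tube: the longer loose tube. Origin on its axis, mid-barrel; x along the axis to its blue cap, the last 24 mm. White barrel 24 mm in diameter, 114 mm long between cap and a 12 mm white foot collar, both hexagons 30 mm across flats: it lies on the table on its flats, axis 15 mm up. Overall 150 mm (cap end at +81, foot end at -69). 65 g, give or take a third
- short_tube: the shorter loose tube. Origin on its axis, mid-barrel; x along the axis to its blue cap, the last 24 mm. White barrel 24 mm in diameter, 74 mm long between cap and a 12 mm white foot collar, both hexagons 30 mm across flats: it lies on the table on its flats, axis 15 mm up. Overall 110 mm (cap end at +61, foot end at -49). 50 g, give or take a third
- long_tube_cap (a point): centre of the cap's end face on the long tube
- short_tube_cap (a point): centre of the cap's end face on the short tube
- long_cradle: fixed, sloped, white two-lane warming cradle for long tubes. Origin on the table beneath its deck, which rises at 30 degrees; x points uphill but level (away from the robot), z up. The lane on its left (+y is left) already holds a long tube, the other is empty. Lanes lie 38 mm either side of the middle
- long_cradle_deck: the sloping deck: x uphill along it, z square to it. A blue guard hoop (two posts and a top bar, 8 mm thick, open between) stands square to the deck across its top end, 101 mm uphill of the saddles' midpoint and 145 mm high, 136 mm wide, so its bar overhangs the lanes: come in square to the deck, gripper body leaning 30 degrees back to the robot
- long_cradle_free (a point): where the long tube's origin belongs in the empty lane, on a seated tube's axis, 36 mm above the deck, midway between two grey V-notched saddles. x uphill along the lane, y across, z square to the deck. Saddles 8 mm thick, 86 mm apart inside (room for fingers), 102 mm over the outside; cap lies beyond the upper one, foot beyond the lower, 6 mm of play each way
- short_cradle: fixed, sloped, white two-lane warming cradle for short tubes. Origin on the table beneath its deck, which rises at 30 degrees; x points uphill but level (away from the robot), z up. The lane on its right (+y is left) already holds a short tube, the other is empty. Lanes lie 38 mm either side of the middle
- short_cradle_deck: the sloping deck: x uphill along it, z square to it. A blue guard hoop (two posts and a top bar, 8 mm thick, open between) stands square to the deck across its top end, 86 mm uphill of the saddles' midpoint and 130 mm high, 136 mm wide, so its bar overhangs the lanes: come in square to the deck, gripper body leaning 30 degrees back to the robot
- short_cradle_free (a point): where the short tube's origin belongs in the empty lane, on a seated tube's axis, 36 mm above the deck, midway between two grey V-notched saddles. x uphill along the lane, y across, z square to the deck. Saddles 8 mm thick, 46 mm apart inside (room for fingers), 62 mm over the outside; cap lies beyond the upper one, foot beyond the lower, 6 mm of play each way
- racked_long: the long tube already lying in the long cradle, same shape and axes as the loose one; to be left alone
- racked_short: the short tube already lying in the short cradle, same shape and axes as the loose one; to be left alone
- test_card_a: loose white test card 70 x 22 x 6 mm lying on the table; to be left alone
- test_card_b: another such test card; to be left alone
- switch_box: fixed grey switch box of the warmer, 90 x 70 x 45 mm high, origin under its centre; x points from its near (off, red dot) side to its far (on, green dot) side
- switch (a joint): angle of the switch handle: 0 off, leaning 0.6 rad to the box's -x; 1.2 on, leaning 0.6 rad to +x. The hinge lies along the box's y, 42 mm above the table over the box's centre. The handle is light (under 1 N at the grip), flops to whichever side of upright it is on and stays there against a stop
- switch_grip (a point): centre of the red cross grip at the end of the handle, 75 mm from the hinge: a bar 18 mm thick, 44 mm long, along the box's y
Things that resemble listed ones, but are neither listed nor needed, are in the scene too. Leave any yellow look-alike of the short_tube alone. Leave any turquoise look-alike of the long_tube alone.

How it is judged:
By the outcome, as a careful person would: the job done as asked, in the order asked, and still so for the second after the job is handed in, with the robot touching nothing.
It also fails if it takes over 66 s, if anything falls off the work surface, if the arm or the gripper's body presses on something with over 40 N, if the wrist force passes 120 N, or if a joint passes its speed limit or range.

## Working session

There is one attempt and no reset: what is moved stays moved. The work goes in short steps, Python scripts to look and compute and a tool call to move; the robot and the scene stay as the last step left them, time stands still between calls to the robot, and variables do not carry over. Pictures are saved under pics/ and viewed, about 8 in all and at most 12, crops included, and the job is handed in when it is done.

Besides the shell and the picture viewer there is one more tool, called by a JSON object that holds its "fn" and its "kwargs", one argument or row to a line. carry_out: Moves the arm, as the interface text tells. Its arguments: {"type":"object","properties":{"steps":{"type":"array","items":{"type":"array","items":{"type":"number"}}},"grip_force":{"type":"number"}},"required":["steps"]}

```bash
mkdir -p pics; cat > h.py <<'E'
from workcell import env
import numpy as np, cv2
from scipy.spatial.transform import Rotation as R
def snap(n,f):
    c=env.read_camera(n); cv2.imwrite(f'pics/{f}.png',c['color'][:,:,::-1]); np.savez(f'pics/{f}.npz',K=c['K'],R=c['R'],t=c['t']); return c
def ray(c,u,v,z):
    K,Rm,t=c['K'],c['R'],c['t']; o=-Rm.T@t; d=Rm.T@np.linalg.inv(K)@[u,v,1]; return o+d*(z-o[2])/d[2]
def proj(c,X):
    p=c['K']@(c['R']@np.asarray(X,float)+c['t']); return p[:2]/p[2]
def tcp():
    s=env.get_state(); q=s['orientation']; return np.array(s['tcp_pos']),R.from_quat([q[1],q[2],q[3],q[0]])
E
python3 - <<'E'
from h import *
for n in ('top','scene'):
    c=snap(n,n); print(n,c['K'].round(1).tolist(),(-c['R'].T@c['t']).round(3))
s=env.get_state(); print(s)
a=cv2.imread('pics/top.png'); b=cv2.imread('pics/scene.png')
E
```

```text
top [[469.5, 0.0, 272.3], [0.0, 469.5, 213.4], [0.0, 0.0, 1.0]] [ 0.377 -0.046  1.104]
scene [[441.8, 0.0, 284.3], [0.0, 441.8, 203.8], [0.0, 0.0, 1.0]] [ 1.1   -0.417  0.946]
{'clock': 0.1, 'joint_pos': array([-1.41961546e+00,  3.13918797e-01,  4.51110073e-02,  1.30361482e+00,
        6.00803147e-06,  1.43118996e+00]), 'qvel': array([ 0.00074311, -0.00159599,  0.00332815,  0.00027029,  0.00060024,
       -0.00215928]), 'tau': array([ 2.21384158e-03, -4.81727242e+01,  2.99242347e+01,  1.28351551e-02,
       -1.60329014e-04,  1.76023633e-05]), 'tcp_pos': array([ 0.16478102, -0.55044303,  0.24950926]), 'orientation': array([-5.73775897e-04,  8.02092776e-01, -5.97198893e-01, -5.76182680e-04]), 'wrist_force': array([ 0.53620354, -0.20003558,  0.18147217]), 'ft_torque': array([ 0.01404097,  0.05356814, -0.02069007]), 'finger_gap': 0.08561543277818764}
```

View pics/top.png

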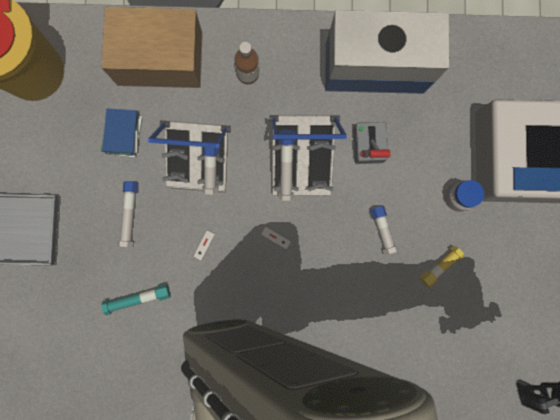

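View pics/scene.png

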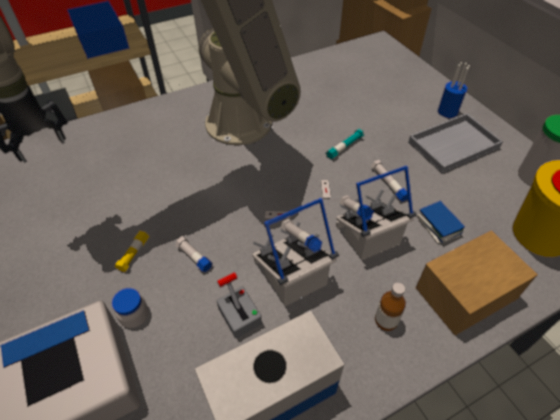

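Top view: candidates are the white tube with its blue cap at (130,186) and foot at (126,244), about 60 px, and the one at cap (378,210), foot (390,250), about 43 px. The look-alikes are turquoise (136,299) and yellow (442,266). The left cradle (196,155) has its tube in the right lane, so it is the short one. The right cradle (303,155) has its tube in the left lane, so it is the long one. The switch is at (372,145).

```bash
python3 - <<'E'
import cv2
a=cv2.imread('pics/top.png')[95:265,95:435]
cv2.imwrite('pics/crop1.png',cv2.resize(a,None,fx=2.35,fy=2.35,interpolation=cv2.INTER_CUBIC))
E
```

```text
(no output)
```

View pics/crop1.png

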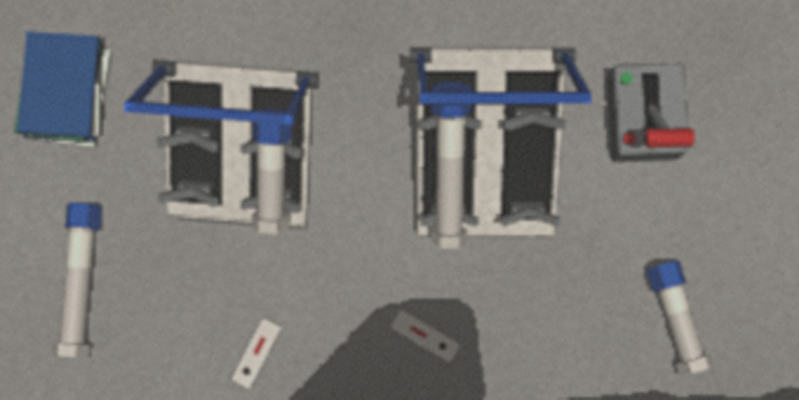

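Crop confirms it: the long loose tube (cap at 83,204; foot at 74,356), the short one (cap at 664,263; foot at 694,370), and the empty lanes: short cradle left, long cradle right. Next, a close crop of the scene view for triangulation.

```bash
python3 - <<'E'
import cv2
a=cv2.imread('pics/scene.png')[155:335,205:425]
cv2.imwrite('pics/crop2.png',cv2.resize(a,None,fx=3.3,fy=3.3,interpolation=cv2.INTER_CUBIC))
E
```

```text
(no output)
```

View pics/crop2.png

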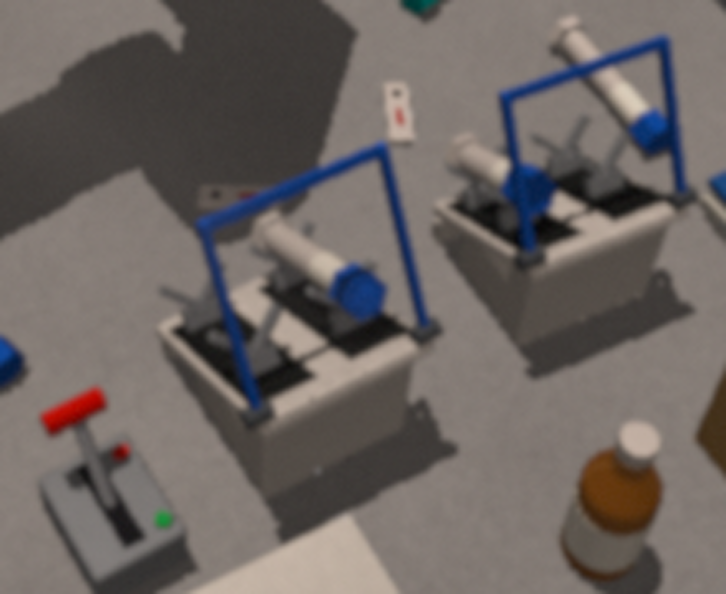

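```bash
cat > fit.py <<'E'
from h import *
from scipy.optimize import least_squares
T=dict(np.load('pics/top.npz')); S=dict(np.load('pics/scene.npz'))
t1=lambda p:np.array(p)/2.35+95-.3; s1=lambda p:np.array(p)/3.3+[205,155]-.35
def deck(p): # x,y,yaw,h -> deck frame at saddle midpoint
    return R.from_euler('z',p[2])*R.from_euler('y',-np.pi/6), np.array([p[0],p[1],p[3]])
def fit(hx,hz,top,sc,x0):
    P=np.array([[hx,.064,hz-.004],[hx,-.064,hz-.004],[hx,.064,.004],[hx,-.064,.004]])
    def f(p):
        Rd,o=deck(p); W=Rd.apply(P)+o
        return np.concatenate([np.r_[proj(T,w)-t1(a),proj(S,w)-s1(b)] for w,a,b in zip(W,top,sc)])
    r=least_squares(f,x0); print(r.x.round(4), np.abs(r.fun).max().round(2), r.fun.round(1)); return r.x
if __name__=='__main__':
    L=fit(.101,.145,[(424,98),(587,98),(421,56),(564,56)],[(384,150),(205,222),(428,330),(258,412)],[.5,-.1,0,.06])
    s=fit(.086,.130,[(131,105),(291,118),(163,68),(308,78)],[(665,42),(507,97),(684,197),(530,258)],[.5,.1,0,.06])
    np.savez('cr.npz',L=L,S=s)
    for n,p,y,o in(('Lfree',L,-.038,.0),('Sfree',s,.038,0)):
        Rd,t=deck(p); print(n,(Rd.apply([0,y,.036])+t).round(4))
    for n,p,y,a,b in(('L',L,.038,.081,-.069),('S',s,-.038,.061,-.049)):
        Rd,t=deck(p)
        for x in(a,b):
            w=Rd.apply([x,y,.036])+t; print(n,x,((proj(T,w)+.3-95)*2.35).round(),((proj(S,w)+.35-[205,155])*3.3).round())
    for n,a,b in(('long',(83,204),(74,356)),('short',(664,263),(694,370))):
        A=ray(T,*t1(a),.017);B=ray(T,*t1(b),.015);print(n,A.round(4),B.round(4),np.linalg.norm(A-B).round(4),'yaw',np.arctan2(*(A-B)[1::-1]).round(3))
    g=least_squares(lambda X:np.r_[proj(T,X)-t1((670,137)),proj(S,X)-s1((73,411))],[.5,-.2,.1]);print('grip',g.x.round(4),g.fun.round(1))
    for q in((627,77),(629,138)):print('dot',ray(T,*t1(q),.045).round(4))
    for q in((164,520),(121,452)):print('dotS',ray(S,*s1(q),.045).round(4))
E
sed -i 's#/2.35+95-.3#/2.35+95-.3#' fit.py; python3 fit.py
```

```text
[ 0.5783 -0.1217  0.0174  0.0698] 1.93 [-0.6 -0.9 -1.4 -0.5 -1.6 -0.4 -0.8  0.7 -0.3 -0.8 -1.9  0.2 -1.2 -0.3
 -0.6 -0.5]
[ 0.572   0.1164 -0.054   0.0698] 1.81 [-0.6 -0.4 -1.5  0.1 -1.6 -0.8 -0.9  0.3  0.7 -0.7 -1.8  0.3 -1.3 -0.4
 -0.2 -0.5]
Lfree [ 0.5609 -0.16    0.101 ]
Sfree [0.5561 0.1553 0.101 ]
L 0.081 [450.  85.] [365. 295.]
L -0.069 [446. 240.] [269. 231.]
S 0.061 [271. 112.] [535. 194.]
S -0.049 [269. 225.] [461. 153.]
long [0.5341 0.2737 0.017 ] [0.3838 0.2762 0.015 ] 0.1503 yaw -0.017
short [ 0.488  -0.3036  0.017 ] [ 0.3827 -0.334   0.015 ] 0.1096 yaw 0.281
grip [ 0.5968 -0.2872  0.1033] [-0.6 -0.3 -0.6 -0. ]
dot [ 0.6677 -0.2602  0.045 ]
dot [ 0.6071 -0.2624  0.045 ]
dotS [ 0.6691 -0.2564  0.045 ]
dotS [ 0.6086 -0.2605  0.045 ]
```

```bash
cat >> h.py <<'E'
from scipy.spatial.transform import Slerp
FLIP=R.from_matrix(np.array([[0,1,0],[1,0,0],[0,0,-1.]]))  # tool x=frame y, tool y=frame x, z down
def table(psi): return R.from_euler('z',psi)*FLIP
def rows(wps,g=1,start=None):
    """wps: (pos, Rot, n). Prints rounded tool-frame rows."""
    p,r=start or tcp()
    for q,rt,n in wps:
        q=np.array(q); p0,r0=p,r
        dr=(r0.inv()*rt).as_rotvec()
        for i in range(1,n+1):
            tp=p0+(q-p0)*i/n; tr=r0*R.from_rotvec(dr*i/n)
            d=np.round(r.inv().apply(tp-p),3); w=np.round((r.inv()*tr).as_rotvec(),3)
            print([g]+[float(v)+0. for v in d]+[float(v)+0. for v in w],',',sep='',end='\n' if np.linalg.norm(d)<.0625 and np.linalg.norm(w)<.186 else ' TOO FAST\n')
            p=p+r.apply(d); r=r*R.from_rotvec(w)
    print(p.round(3)); return p,r
E
python3 - <<'E'
from h import *
p,r=tcp(); rows([((.43,-.32,.18),r*R.from_euler('z',-np.pi+.01),18)])
E
```

```text
[1, -0.008, -0.018, 0.004, 0.0, 0.0, -0.174],
[1, -0.005, -0.019, 0.004, 0.0, 0.0, -0.174],
[1, -0.001, -0.019, 0.004, 0.0, 0.0, -0.174],
[1, 0.001, -0.02, 0.004, 0.0, 0.0, -0.174],
[1, 0.006, -0.018, 0.003, 0.0, 0.0, -0.174],
[1, 0.008, -0.018, 0.004, 0.0, 0.0, -0.174],
[1, 0.011, -0.016, 0.004, 0.0, 0.0, -0.174],
[1, 0.014, -0.013, 0.004, 0.0, 0.0, -0.174],
[1, 0.017, -0.011, 0.004, 0.0, 0.0, -0.174],
[1, 0.017, -0.009, 0.004, 0.0, 0.0, -0.174],
[1, 0.019, -0.005, 0.004, 0.0, 0.0, -0.174],
[1, 0.02, -0.001, 0.004, 0.0, 0.0, -0.174],
[1, 0.019, 0.002, 0.003, 0.0, 0.0, -0.174],
[1, 0.019, 0.005, 0.004, 0.0, 0.0, -0.174],
[1, 0.018, 0.008, 0.004, 0.0, 0.0, -0.174],
[1, 0.016, 0.011, 0.004, 0.0, 0.0, -0.174],
[1, 0.013, 0.014, 0.004, 0.0, 0.0, -0.174],
[1, 0.011, 0.016, 0.004, 0.0, 0.0, -0.174],
[ 0.43 -0.32  0.18]
```

{"fn": "carry_out", "kwargs": {
  "steps": [
    [1, -0.008, -0.018, 0.004, 0, 0, -0.174],
    [1, -0.005, -0.019, 0.004, 0, 0, -0.174],
    [1, -0.001, -0.019, 0.004, 0, 0, -0.174],
    [1, 0.001, -0.02, 0.004, 0, 0, -0.174],
    [1, 0.006, -0.018, 0.003, 0, 0, -0.174],
    [1, 0.008, -0.018, 0.004, 0, 0, -0.174],
    [1, 0.011, -0.016, 0.004, 0, 0, -0.174],
    [1, 0.014, -0.013, 0.004, 0, 0, -0.174],
    [1, 0.017, -0.011, 0.004, 0, 0, -0.174],
    [1, 0.017, -0.009, 0.004, 0, 0, -0.174],
    [1, 0.019, -0.005, 0.004, 0, 0, -0.174],
    [1, 0.02, -0.001, 0.004, 0, 0, -0.174],
    [1, 0.019, 0.002, 0.003, 0, 0, -0.174],
    [1, 0.019, 0.005, 0.004, 0, 0, -0.174],
    [1, 0.018, 0.008, 0.004, 0, 0, -0.174],
    [1, 0.016, 0.011, 0.004, 0, 0, -0.174],
    [1, 0.013, 0.014, 0.004, 0, 0, -0.174],
    [1, 0.011, 0.016, 0.004, 0, 0, -0.174]
  ]
}}

```text
clock: 2.35
tcp_pos: [0.4302, -0.3203, 0.1797]
orientation: [-0.0, 0.599, 0.801, 0.0]
wrist_force: [0.6, 0.5, 0.2]
finger_gap: 0.0853
```

```bash
python3 - <<'E'
from h import *
c=snap('wrist','w1'); p,r=tcp(); print(p,r.as_matrix().round(3),env.get_state()['joint_pos'].round(3))
print('cam',(-c['R'].T@c['t']).round(3),c['R'].round(2).tolist())
for X in((.488,-.3036,.015),(.3827,-.334,.015)):print(proj(c,X).round(1))
E
```

```text
[ 0.43140206 -0.31875573  0.17918221] [[-0.29   0.957 -0.   ]
 [ 0.957  0.29   0.002]
 [ 0.002  0.001 -1.   ]] [-7.870e-01  2.720e-01 -1.870e-01  1.113e+00  1.000e-03 -1.081e+00]
cam [ 0.354 -0.342  0.303] [[-0.28, 0.96, 0.0], [0.91, 0.27, 0.31], [0.3, 0.09, -0.95]]
[276. 257.]
[276.6 150. ]
```

View pics/w1.png

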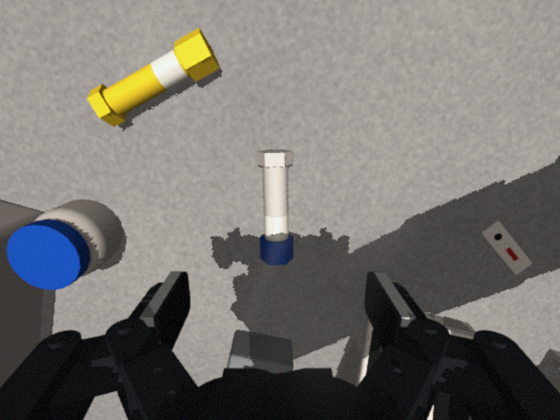

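The wrist picture shows the white short tube, foot at (275,152) and cap end near (276,264), as predicted. The yellow tube is well clear at the top left.

```bash
python3 - <<'E'
from h import *
c=dict(np.load('pics/w1.npz'))
for X in((.488,-.3036,.03),(.3827,-.334,.03)):print(proj(c,X).round(1))
rows([((.4296,-.3204,.06),table(.281),4),((.4296,-.3204,.021),table(.281),2)])
E
```

```text
[275.9 263.6]
[276.5 151.8]
[1, 0.0, -0.001, 0.03, 0.0, -0.001, 0.003],
[1, -0.001, 0.0, 0.03, 0.0, 0.0, 0.003],
[1, 0.0, -0.001, 0.029, 0.0, -0.001, 0.004],
[1, 0.0, 0.0, 0.03, 0.0, 0.0, 0.003],
[1, 0.0, 0.0, 0.02, 0.0, 0.0, 0.0],
[1, 0.0, 0.0, 0.019, 0.0, 0.0, 0.0],
[ 0.43  -0.32   0.021]
```

{"fn": "carry_out", "kwargs": {
  "steps": [
    [1, 0, -0.001, 0.03, 0, 0, 0.003],
    [1, -0.001, 0, 0.03, 0, 0, 0.003],
    [1, 0, -0.001, 0.029, 0, 0, 0.004],
    [1, 0, 0, 0.03, 0, 0, 0.003],
    [1, 0, 0, 0.02, 0, 0, 0],
    [1, 0, 0, 0.019, 0, 0, 0],
    [1, 0, 0, 0, 0, 0, 0],
    [-1, 0, 0, 0, 0, 0, 0],
    [-1, 0, 0, 0, 0, 0, 0],
    [-1, 0, 0, 0, 0, 0, 0],
    [-1, 0, 0, 0, 0, 0, 0],
    [-1, 0, 0, 0, 0, 0, 0],
    [-1, 0, 0, 0, 0, 0, 0]
  ],
  "grip_force": 40
}}

```text
clock: 4.03
tcp_pos: [0.4288, -0.3228, 0.0232]
orientation: [0.001, 0.606, 0.795, -0.0]
wrist_force: [-1.2, 1.1, 6.3]
finger_gap: 0.0227
```

```bash
python3 - <<'E'
from h import *
from fit import deck
cr=np.load('cr.npz'); p,r=tcp(); print(p,r.as_matrix().round(3)[:,1])
# tool pose relative to tube: tube origin known on axis
tube=np.array([.4296,-.3204,.015]); off=r.inv().apply(p-tube); print('tcp rel tube, tool axes',off.round(4))
Rd,o=deck(cr['S']); Rt=Rd*FLIP; f=Rd.apply([0,.038,.036])+o
tgt=f+Rt.apply(off); pre=tgt+Rd.apply([-.03,0,.10])
print('tgt',tgt.round(4),'pre',pre.round(4))
rows([(p+[0,0,.17],r,4),(((p+pre)/2)[:2].tolist()+[.24],table(.0),8),(pre,Rt,8)],g=-1)
E
```

```text
[ 0.42877987 -0.32284648  0.02315351] [0.964 0.265 0.001]
tcp rel tube, tool axes [-0.0022 -0.0014 -0.0082]
tgt [0.5506 0.1534 0.1074] pre [0.4748 0.1575 0.179 ]
[-1, 0.0, 0.0, -0.042, 0.0, 0.0, 0.0],
[-1, 0.0, 0.0, -0.043, 0.0, 0.0, 0.0],
[-1, 0.0, 0.0, -0.042, 0.0, 0.0, 0.0],
[-1, 0.0, 0.0, -0.043, 0.0, 0.0, 0.0],
[-1, 0.028, 0.011, -0.006, 0.0, 0.0, 0.034],
[-1, 0.029, 0.01, -0.006, 0.0, 0.0, 0.033],
[-1, 0.028, 0.008, -0.006, 0.0, 0.0, 0.034],
[-1, 0.03, 0.008, -0.006, 0.0, 0.001, 0.033],
[-1, 0.029, 0.007, -0.005, 0.001, 0.0, 0.034],
[-1, 0.029, 0.006, -0.006, 0.0, 0.0, 0.033],
[-1, 0.03, 0.005, -0.006, 0.0, 0.0, 0.034],
[-1, 0.03, 0.004, -0.006, 0.0, 0.0, 0.033],
[-1, 0.03, 0.003, 0.008, -0.065, -0.002, 0.007],
[-1, 0.03, 0.002, 0.007, -0.066, -0.001, 0.006],
[-1, 0.03, 0.001, 0.008, -0.065, -0.002, 0.007],
[-1, 0.03, 0.001, 0.008, -0.066, -0.002, 0.007],
[-1, 0.03, 0.0, 0.008, -0.065, -0.002, 0.006],
[-1, 0.031, 0.0, 0.008, -0.066, -0.001, 0.007],
[-1, 0.03, -0.002, 0.007, -0.065, -0.002, 0.006],
[-1, 0.03, -0.002, 0.008, -0.066, -0.002, 0.007],
[0.475 0.158 0.179]
```

{"fn": "carry_out", "kwargs": {
  "steps": [
    [-1, 0, 0, -0.042, 0, 0, 0],
    [-1, 0, 0, -0.043, 0, 0, 0],
    [-1, 0, 0, -0.042, 0, 0, 0],
    [-1, 0, 0, -0.043, 0, 0, 0],
    [-1, 0.028, 0.011, -0.006, 0, 0, 0.034],
    [-1, 0.029, 0.01, -0.006, 0, 0, 0.033],
    [-1, 0.028, 0.008, -0.006, 0, 0, 0.034],
    [-1, 0.03, 0.008, -0.006, 0, 0.001, 0.033],
    [-1, 0.029, 0.007, -0.005, 0.001, 0, 0.034],
    [-1, 0.029, 0.006, -0.006, 0, 0, 0.033],
    [-1, 0.03, 0.005, -0.006, 0, 0, 0.034],
    [-1, 0.03, 0.004, -0.006, 0, 0, 0.033],
    [-1, 0.03, 0.003, 0.008, -0.065, -0.002, 0.007],
    [-1, 0.03, 0.002, 0.007, -0.066, -0.001, 0.006],
    [-1, 0.03, 0.001, 0.008, -0.065, -0.002, 0.007],
    [-1, 0.03, 0.001, 0.008, -0.066, -0.002, 0.007],
    [-1, 0.03, 0, 0.008, -0.065, -0.002, 0.006],
    [-1, 0.031, 0, 0.008, -0.066, -0.001, 0.007],
    [-1, 0.03, -0.002, 0.007, -0.065, -0.002, 0.006],
    [-1, 0.03, -0.002, 0.008, -0.066, -0.002, 0.007]
  ]
}}

```text
clock: 6.52
tcp_pos: [0.4743, 0.1588, 0.1781]
orientation: [0.188, 0.701, 0.664, 0.179]
wrist_force: [-0.7, 1.1, -0.1]
finger_gap: 0.0225
```

```bash
cat > look.py <<'E'
import sys
from h import *
from fit import deck
def look(k,name):
    cr=np.load('cr.npz'); c=snap('wrist',name); s=env.get_state(); print('gap',s['finger_gap'],s['wrist_force'])
    p,r=tcp(); Rd,o=deck(cr[k]); Rt=Rd*FLIP
    print('tcp in deck frame',Rd.inv().apply(p-o).round(4),'rot err',(Rt.inv()*r).as_rotvec().round(4),s['joint_pos'].round(2))
    yf,hx,hz,sx=(-.038,.101,.145,.047) if k=='L' else (.038,.086,.13,.027)
    for n,X in [('hoop+',(hx,.064,hz-.004)),('hoop-',(hx,-.064,hz-.004)),('base+',(hx,.064,.004)),('base-',(hx,-.064,.004)),('saddU',(sx,yf,.022)),('saddL',(-sx,yf,.022)),('foot rk',(-(.075 if k=='L' else .055),-yf,.036))]:
        print(n,proj(c,Rd.apply(X)+o).round(1))
look(*sys.argv[1:])
E
python3 look.py S w2
```

```text
gap 0.022936063403285554 [-3.41579243  1.27798368 -1.73218361]
tcp in deck frame [-0.0351  0.0393  0.1428] rot err [-0.0005  0.0038 -0.0009] [ 0.25 -0.12 -0.78  0.41 -0.15  0.26]
hoop+ [318.2 439.3]
hoop- [119.3 439.8]
base+ [302.7 318.9]
base- [177.8 319.1]
saddU [277.4 276.7]
saddL [277.3 220.5]
foot rk [180.  192.7]
```

View pics/w2.png

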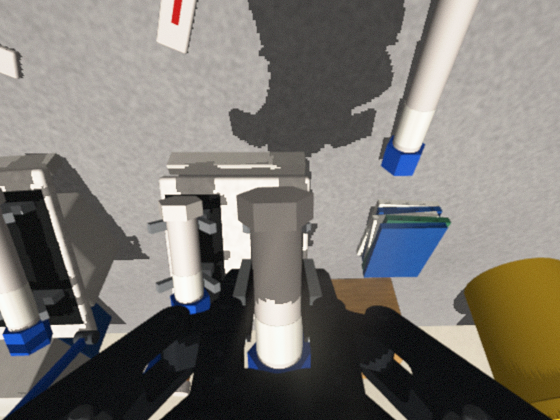

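The tube is held, with its foot hexagon at about (275,190–230). The racked short tube runs from its foot at about (183,197–218) to its cap at (190,300). I'll compare these with the predicted outlines in an overlay crop.

```bash
cat > ov.py <<'E'
import sys
from h import *
from fit import deck
def ov(k,name,box,f,held):
    cr=np.load('cr.npz'); c=dict(np.load(f'pics/{name}.npz')); im=cv2.imread(f'pics/{name}.png')
    x0,y0,x1,y1=box; im=cv2.resize(im[y0:y1,x0:x1],None,fx=f,fy=f,interpolation=cv2.INTER_CUBIC)
    Rd,o=deck(cr[k]); yf,sx,L=(-.038,.043,(-.069,.081)) if k=='L' else (.038,.023,(-.049,.061))
    def draw(W,col): cv2.polylines(im,[np.int32([(proj(c,w)-[x0-.5,y0-.5])*f for w in W])],False,col,1,cv2.LINE_AA)
    ang=np.linspace(0,2*np.pi,25)
    for x in (L[0]-.006,L[0]-.006+.012): draw(Rd.apply([(x,-yf+.015*np.cos(a),.036+.015*np.sin(a)) for a in ang])+o,(0,255,0))
    for y in(yf,-yf):
        for x in(-sx,sx): draw(Rd.apply([(x,y-.02,.036),(x,y,.019),(x,y+.02,.036)])+o,(0,0,255))
    if held:
        p,r=tcp()
        for y in (L[0],L[0]+.012): draw(r.apply([(.015*np.cos(a),y+.001,.008+.015*np.sin(a)) for a in ang])+p,(255,0,255))
    cv2.imwrite(f'pics/{name}_ov.png',im)
a=sys.argv; ov(a[1],a[2],eval(a[3]),float(a[4]),int(a[5]))
E
python3 ov.py S w2 "(140,140,330,340)" 3 1
```

```text
(no output)
```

View pics/w2_ov.png

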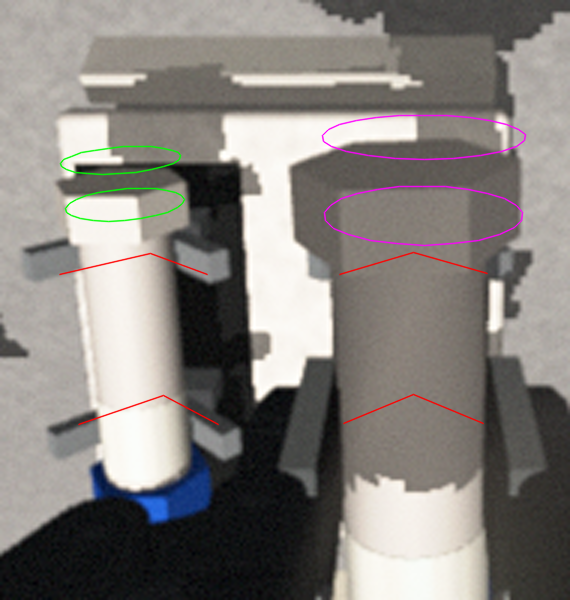

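```bash
python3 - <<'E'
from h import *
from fit import deck
cr=np.load('cr.npz'); Rd,o=deck(cr['S'])
c=snap('wrist','w3')
P=[]
for i in range(6):
    env.read_camera('wrist'); p,r=tcp(); P.append(np.r_[Rd.inv().apply(p-o),(( Rd*FLIP).inv()*r).as_rotvec()])
print(np.round(P,4))
for n in('w1','w2','w3'):
    c=dict(np.load(f'pics/{n}.npz')); cam=-c['R'].T@c['t']
    if n=='w1': p=np.array([.4302,-.3203,.1797]); r=table(.281+.01)
    else: 
        p,r=tcp(); print('cam in deck',Rd.inv().apply(cam-o).round(4))
    print(n,r.inv().apply(cam-p).round(4),(c['R']*1@r.as_matrix()).round(3).tolist())
    q=(np.array([407,165])/3+140-.5)
    if n!='w1':
        # intersect with tool plane z = .008 at that ray
        d=c['R'].T@np.linalg.inv(c['K'])@[q[0],q[1],1]; n_=r.as_matrix()[:,2]; a=p+.008*n_; t=(a-cam)@n_/(d@n_); print('foot face in tool',r.inv().apply(cam+t*d-p).round(4))
E
```

```text
[[-3.430e-02  3.720e-02  1.433e-01  3.200e-03  1.700e-03 -2.700e-03]
 [-3.300e-02  3.660e-02  1.435e-01  2.200e-03  1.100e-03 -1.400e-03]
 [-3.210e-02  3.620e-02  1.436e-01  1.300e-03  7.000e-04 -1.000e-04]
 [-3.140e-02  3.590e-02  1.437e-01  6.000e-04  4.000e-04  9.000e-04]
 [-3.110e-02  3.570e-02  1.437e-01  2.000e-04  2.000e-04  1.500e-03]
 [-3.090e-02  3.560e-02  1.437e-01  0.000e+00  1.000e-04  1.800e-03]]
w1 [ 0.0009 -0.0794 -0.1235] [[1.0, 0.004, -0.001], [-0.004, 0.951, -0.308], [-0.0, 0.308, 0.951]]
cam in deck [-0.1123  0.0375  0.2673]
w2 [ 0.0018 -0.0813 -0.1237] [[1.0, -0.001, -0.001], [0.0, 0.951, -0.311], [0.002, 0.311, 0.951]]
foot face in tool [ 0.0012 -0.0479  0.008 ]
cam in deck [-0.1149  0.0392  0.2665]
w3 [ 0.0035 -0.084  -0.1229] [[1.0, -0.003, -0.004], [0.001, 0.951, -0.309], [0.005, 0.309, 0.951]]
foot face in tool [ 0.0033 -0.0509  0.008 ]
```

{"fn": "carry_out", "kwargs": {
  "steps": [
    [-1, 0.002, 0.015, 0, 0, 0, -0.002],
    [-1, 0, 0.014, 0.01, 0, 0, 0],
    [-1, 0, 0, 0.02, 0, 0, 0],
    [-1, 0, 0, 0.02, 0, 0, 0],
    [-1, 0, 0, 0.02, 0, 0, 0],
    [-1, 0, 0, 0.015, 0, 0, 0],
    [-1, 0, 0, 0.008, 0, 0, 0],
    [-1, 0, 0, 0, 0, 0, 0],
    [-1, 0, 0, 0, 0, 0, 0],
    [-1, 0, 0, 0, 0, 0, 0]
  ]
}}

```text
clock: 8.18
tcp_pos: [0.5465, 0.1563, 0.1128]
orientation: [0.188, 0.701, 0.665, 0.178]
wrist_force: [-0.5, -0.1, -0.2]
finger_gap: 0.0229
```

```bash
sed -i 's/^look(/if __name__=="__main__": look(/' look.py; python3 look.py S w4|head -3;  python3 ov.py S w4 "(140,140,330,340)" 3 1
```

```text
gap 0.022552019825014955 [ 1.06604884 -0.35304822  0.20527355]
tcp in deck frame [-0.0024  0.0385  0.051 ] rot err [-0.0005  0.0011 -0.0015] [ 0.2   0.1  -0.75  0.21 -0.12  0.22]
hoop+ [354.4 663.1]
```

View pics/w4_ov.png

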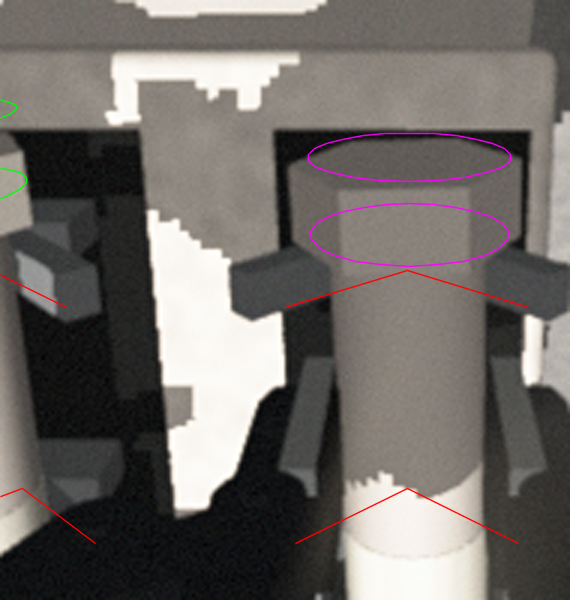

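The tube sits centred between the saddle arms (arm outer ends at about 232 and 570, tube centre at 407). The foot collar is downhill of the lower saddle. Now lower gently.

{"fn": "carry_out", "kwargs": {
  "steps": [
    [-1, 0, 0, 0.002, 0, 0, 0],
    [-1, 0, 0, 0.002, 0, 0, 0],
    [-1, 0, 0, 0.002, 0, 0, 0],
    [-1, 0, 0, 0, 0, 0, 0],
    [-1, 0, 0, 0, 0, 0, 0]
  ]
}}

```text
clock: 8.85
tcp_pos: [0.5491, 0.1554, 0.1074]
orientation: [0.188, 0.701, 0.665, 0.178]
wrist_force: [-8.2, -3.0, 8.9]
finger_gap: 0.0226
```

{"fn": "carry_out", "kwargs": {
  "steps": [
    [-1, 0, 0, 0.001, 0, 0, 0],
    [-1, 0, 0, 0.001, 0, 0, 0],
    [-1, 0, 0, 0, 0, 0, 0],
    [-1, 0, 0, 0, 0, 0, 0]
  ]
}}

```text
clock: 9.35
tcp_pos: [0.5495, 0.155, 0.1068]
orientation: [0.189, 0.701, 0.665, 0.178]
wrist_force: [-21.5, -5.5, 24.2]
finger_gap: 0.0225
```

{"fn": "carry_out", "kwargs": {
  "steps": [
    [-1, 0, 0, -0.001, 0, 0, 0],
    [-1, 0, 0, -0.0005, 0, 0, 0],
    [-1, 0, 0, 0, 0, 0, 0],
    [0.05, 0, 0, 0, 0, 0, 0],
    [0.05, 0, 0, 0, 0, 0, 0],
    [0.05, 0, 0, 0, 0, 0, 0],
    [0.05, 0, 0, 0, 0, 0, 0],
    [0.05, 0, 0, 0, 0, 0, 0],
    [0.05, 0, 0, -0.01, 0, 0, 0],
    [0.05, 0, 0, -0.02, 0, 0, 0],
    [0.05, 0, 0, -0.03, 0, 0, 0],
    [0.05, 0, -0.01, -0.04, 0, 0, 0],
    [0.05, 0, -0.02, -0.04, 0, 0, 0],
    [0.05, 0, 0, 0, 0, 0, 0]
  ]
}}

```text
clock: 11.1
tcp_pos: [0.4527, 0.1615, 0.2154]
orientation: [0.188, 0.7, 0.665, 0.18]
wrist_force: [0.9, 0.3, -0.0]
finger_gap: 0.0452
```

```bash
python3 - <<'E'
from h import *
c=snap('wrist','w5'); p,r=tcp()
rows([(( .44,.235,.25),table(0),7),((.4528,.275,.16),table(-.017),4)],g=1)
# from top: tube origins
B=np.array([.3838,.2762]);A=np.array([.5341,.2737]);u=(A-B)/np.linalg.norm(A-B);print(B+.069*u,A-.081*u)
E
```

```text
[1, 0.01, 0.0, -0.006, 0.075, 0.002, -0.007],
[1, 0.011, 0.0, -0.005, 0.075, 0.002, -0.007],
[1, 0.01, 0.0, -0.006, 0.076, 0.001, -0.008],
[1, 0.011, -0.001, -0.005, 0.075, 0.002, -0.007],
[1, 0.01, -0.001, -0.006, 0.075, 0.002, -0.007],
[1, 0.011, -0.001, -0.005, 0.075, 0.002, -0.007],
[1, 0.01, -0.001, -0.005, 0.075, 0.001, -0.007],
[1, 0.01, 0.003, 0.022, 0.0, 0.0, 0.004],
[1, 0.01, 0.003, 0.023, 0.0, 0.0, 0.004],
[1, 0.01, 0.003, 0.022, 0.0, 0.0, 0.004],
[1, 0.01, 0.003, 0.023, 0.0, 0.0, 0.005],
[0.453 0.275 0.16 ]
[0.45279046 0.27505245] [0.4531112  0.27504712]
```

View pics/w5.png

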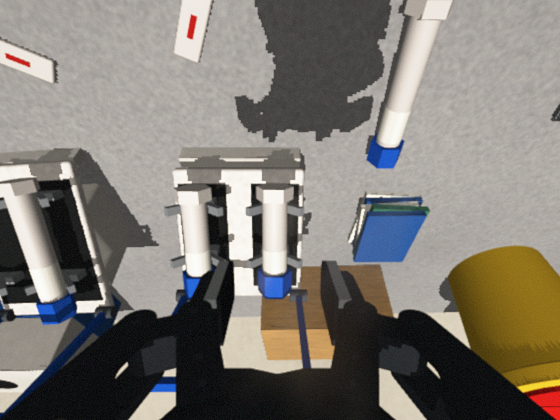

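Short tube seated: its foot is at (275,190) and its cap at (275,283), level with the racked one at (195,190). On to the long tube.

{"fn": "carry_out", "kwargs": {
  "steps": [
    [1, 0.01, 0, -0.006, 0.075, 0.002, -0.007],
    [1, 0.011, 0, -0.005, 0.075, 0.002, -0.007],
    [1, 0.01, 0, -0.006, 0.076, 0.001, -0.008],
    [1, 0.011, -0.001, -0.005, 0.075, 0.002, -0.007],
    [1, 0.01, -0.001, -0.006, 0.075, 0.002, -0.007],
    [1, 0.011, -0.001, -0.005, 0.075, 0.002, -0.007],
    [1, 0.01, -0.001, -0.005, 0.075, 0.001, -0.007],
    [1, 0.01, 0.003, 0.022, 0, 0, 0.004],
    [1, 0.01, 0.003, 0.023, 0, 0, 0.004],
    [1, 0.01, 0.003, 0.022, 0, 0, 0.004],
    [1, 0.01, 0.003, 0.023, 0, 0, 0.005],
    [1, 0, 0, 0, 0, 0, 0],
    [1, 0, 0, 0, 0, 0, 0],
    [1, 0, 0, 0, 0, 0, 0]
  ]
}}

```text
clock: 12.9
tcp_pos: [0.4535, 0.2742, 0.1585]
orientation: [-0.0, 0.714, 0.7, -0.001]
wrist_force: [0.1, -0.9, 0.3]
finger_gap: 0.0856
```

```bash
python3 - <<'E'
from h import *
c=snap('wrist','w6'); im=c['color'].astype(int)
blue=(im[:,:,2]>90)&(im[:,:,2]>im[:,:,0]+50); blue[:,:200]=0; blue[:,360:]=0
ys,xs=np.where(blue); print('cap px',xs.mean(),ys.min(),ys.max())
for z in(.015,.03):
    for X in((.5341,.2737,z),(.3838,.2762,z)):print(z,proj(c,X).round(1))
row=im[200,200:360].min(1); print('white cols at 200',np.where(row>140)[0][[0,-1]]+200, proj(c,(.4528,.275,.015)))
p,r=tcp();print(p); rows([((.453,.275,.06),table(-.017),3),((.453,.275,.022),table(-.017),2)])
E
```

```text
cap px 277.26837060702877 272 377
0.015 [277.6 285.4]
0.015 [277.4 128.7]
0.03 [277.6 293.7]
0.03 [277.4 129.5]
white cols at 200 [329 359] [277.45784211 207.11404343]
[0.45347875 0.27424415 0.158543  ]
[1, 0.0, 0.0, 0.033, -0.001, 0.0, -0.001],
[1, 0.001, 0.0, 0.033, 0.0, 0.001, 0.0],
[1, 0.0, 0.0, 0.033, -0.001, 0.0, -0.001],
[1, 0.0, 0.0, 0.019, 0.0, 0.0, 0.0],
[1, 0.0, 0.0, 0.019, 0.0, 0.0, 0.0],
[0.453 0.275 0.022]
```

{"fn": "carry_out", "kwargs": {
  "steps": [
    [1, 0, 0, 0.033, 0, 0, -0.001],
    [1, 0.001, 0, 0.033, 0, 0, 0],
    [1, 0, 0, 0.033, 0, 0, 0],
    [1, 0, 0, 0.019, 0, 0, 0],
    [1, 0, 0, 0.018, 0, 0, 0],
    [1, 0, 0, 0, 0, 0, 0],
    [1, 0, 0, 0, 0, 0, 0],
    [1, 0, 0, 0, 0, 0, 0],
    [-1, 0, 0, 0, 0, 0, 0],
    [-1, 0, 0, 0, 0, 0, 0],
    [-1, 0, 0, 0, 0, 0, 0],
    [-1, 0, 0, 0, 0, 0, 0],
    [-1, 0, 0, 0, 0, 0, 0],
    [-1, 0, 0, 0, 0, 0, 0]
  ]
}}

```text
clock: 14.7
tcp_pos: [0.4525, 0.2752, 0.0218]
orientation: [-0.001, 0.713, 0.701, -0.001]
wrist_force: [-1.3, 0.1, 3.9]
finger_gap: 0.0223
```

```bash
python3 - <<'E'
from h import *
from fit import deck
cr=np.load('cr.npz'); p,r=tcp(); print(p)
Rd,o=deck(cr['L']); Rt=Rd*FLIP
q=lambda *x: Rd.apply(x)+o
rows([(p+[-.03,0,.19],r,5),((.42,.07,.25),table(0),5),(q(-.05,-.038,.145),Rt,8)],g=-1)
E
```

```text
[0.45252994 0.27519158 0.02179822]
[-1, 0.0, -0.006, -0.038, 0.0, 0.0, 0.0],
[-1, 0.0, -0.006, -0.038, 0.0, 0.0, 0.0],
[-1, 0.0, -0.006, -0.038, 0.0, 0.0, 0.0],
[-1, -0.001, -0.006, -0.038, 0.0, 0.0, 0.0],
[-1, 0.0, -0.007, -0.038, 0.0, 0.0, 0.0],
[-1, -0.041, 0.0, -0.008, -0.001, 0.0, -0.003],
[-1, -0.041, 0.0, -0.007, 0.0, 0.001, -0.004],
[-1, -0.041, 0.0, -0.008, -0.001, 0.0, -0.003],
[-1, -0.041, 0.0, -0.007, 0.0, 0.0, -0.004],
[-1, -0.041, 0.0, -0.008, -0.001, 0.0, -0.003],
[-1, -0.029, 0.005, 0.01, -0.065, 0.001, -0.002],
[-1, -0.029, 0.005, 0.01, -0.066, 0.0, -0.002],
[-1, -0.029, 0.004, 0.011, -0.065, 0.001, -0.002],
[-1, -0.029, 0.003, 0.011, -0.066, 0.001, -0.003],
[-1, -0.029, 0.003, 0.011, -0.065, 0.0, -0.002],
[-1, -0.029, 0.001, 0.011, -0.066, 0.001, -0.002],
[-1, -0.029, 0.001, 0.011, -0.065, 0.0, -0.002],
[-1, -0.029, 0.0, 0.011, -0.065, 0.001, -0.002],
[ 0.463 -0.162  0.17 ]
```

{"fn": "carry_out", "kwargs": {
  "steps": [
    [-1, 0, -0.006, -0.038, 0, 0, 0],
    [-1, 0, -0.006, -0.038, 0, 0, 0],
    [-1, 0, -0.006, -0.038, 0, 0, 0],
    [-1, -0.001, -0.006, -0.038, 0, 0, 0],
    [-1, 0, -0.007, -0.038, 0, 0, 0],
    [-1, -0.041, 0, -0.008, -0.001, 0, -0.003],
    [-1, -0.041, 0, -0.007, 0, 0.001, -0.004],
    [-1, -0.041, 0, -0.008, -0.001, 0, -0.003],
    [-1, -0.041, 0, -0.007, 0, 0, -0.004],
    [-1, -0.041, 0, -0.008, -0.001, 0, -0.003],
    [-1, -0.029, 0.005, 0.01, -0.065, 0.001, -0.002],
    [-1, -0.029, 0.005, 0.01, -0.066, 0, -0.002],
    [-1, -0.029, 0.004, 0.011, -0.065, 0.001, -0.002],
    [-1, -0.029, 0.003, 0.011, -0.066, 0.001, -0.003],
    [-1, -0.029, 0.003, 0.011, -0.065, 0, -0.002],
    [-1, -0.029, 0.001, 0.011, -0.066, 0.001, -0.002],
    [-1, -0.029, 0.001, 0.011, -0.065, 0, -0.002],
    [-1, -0.029, 0, 0.011, -0.065, 0.001, -0.002]
  ]
}}

```text
clock: 16.95
tcp_pos: [0.4626, -0.1624, 0.1693]
orientation: [0.182, 0.677, 0.689, 0.185]
wrist_force: [0.7, 0.6, -1.0]
finger_gap: 0.0224
```

{"fn": "carry_out", "kwargs": {
  "steps": [
    [-1, 0, 0, 0, 0, 0, 0],
    [-1, 0, 0, 0, 0, 0, 0],
    [-1, 0, 0, 0, 0, 0, 0],
    [-1, 0, 0, 0, 0, 0, 0]
  ]
}}

```text
clock: 17.45
tcp_pos: [0.4633, -0.1611, 0.1703]
orientation: [0.181, 0.677, 0.689, 0.184]
wrist_force: [-0.4, -0.2, -0.8]
finger_gap: 0.0224
```

```bash
python3 look.py L w7|head -3
```

```text
gap 0.022383576491692987 [ 0.31495152 -0.33277042 -0.96088578]
tcp in deck frame [-0.0499 -0.0374  0.1448] rot err [ 0.0004  0.0003 -0.0012] [-0.69 -0.12 -0.77  0.5   0.33 -0.64]
hoop+ [435.9 499.2]
```

{"fn": "carry_out", "kwargs": {
  "steps": [
    [-1, -0.001, 0.025, 0, 0, 0, 0.001],
    [-1, 0, 0.024, 0.007, 0, 0, 0],
    [-1, 0, 0, 0.02, 0, 0, 0],
    [-1, 0, 0, 0.02, 0, 0, 0],
    [-1, 0, 0, 0.02, 0, 0, 0],
    [-1, 0, 0, 0.016, 0, 0, 0],
    [-1, 0, 0, 0.009, 0, 0, 0],
    [-1, 0, 0, 0, 0, 0, 0],
    [-1, 0, 0, 0, 0, 0, 0],
    [-1, 0, 0, 0, 0, 0, 0],
    [-1, 0, 0, 0, 0, 0, 0]
  ]
}}

```text
clock: 18.88
tcp_pos: [0.5514, -0.1614, 0.1152]
orientation: [0.182, 0.678, 0.688, 0.184]
wrist_force: [-0.9, -0.2, -1.0]
finger_gap: 0.0228
```

```bash
python3 look.py L w8|head -3;  python3 ov.py L w8 "(140,60,370,340)" 2.1 1
```

```text
gap 0.022717049107690998 [-0.24468336 -0.6189994  -0.79386311]
tcp in deck frame [-0.0012 -0.0392  0.053 ] rot err [ 0.0002 -0.0006  0.0012] [-0.56  0.11 -0.72  0.29  0.28 -0.51]
hoop+ [623.8 760.7]
```

View pics/w8_ov.png

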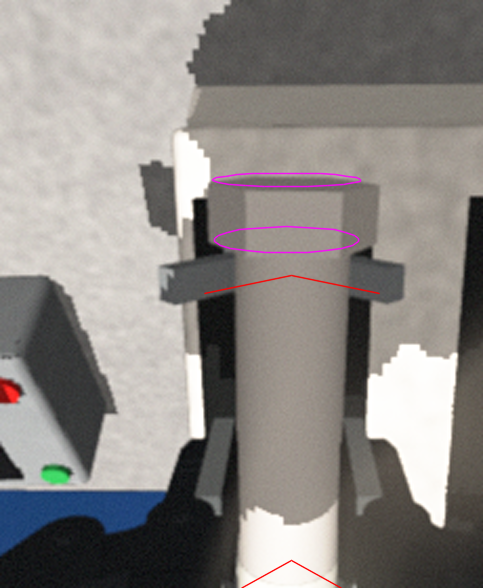

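The tube is about 2 mm to the +y side of the saddle centre (arm tips at 160 and 404, tube centre at 294), and the collar is just below the lower saddle. I'll shift −1.5 mm and lower.

{"fn": "carry_out", "kwargs": {
  "steps": [
    [-1, -0.0015, 0, 0.002, 0, 0, 0],
    [-1, 0, 0, 0.002, 0, 0, 0],
    [-1, 0, 0, 0.002, 0, 0, 0],
    [-1, 0, 0, 0.001, 0, 0, 0],
    [-1, 0, 0, 0, 0, 0, 0],
    [-1, 0, 0, 0, 0, 0, 0],
    [-1, 0, 0, 0, 0, 0, 0]
  ]
}}

```text
clock: 19.8
tcp_pos: [0.5549, -0.1627, 0.1086]
orientation: [0.181, 0.678, 0.689, 0.184]
wrist_force: [-0.5, -0.3, 0.0]
finger_gap: 0.0227
```

{"fn": "carry_out", "kwargs": {
  "steps": [
    [-1, 0, 0, 0.001, 0, 0, 0],
    [-1, 0, 0, 0, 0, 0, 0],
    [-1, 0, 0, 0, 0, 0, 0]
  ]
}}

```text
clock: 20.18
tcp_pos: [0.5553, -0.1626, 0.1077]
orientation: [0.181, 0.678, 0.689, 0.184]
wrist_force: [0.4, 0.0, -1.2]
finger_gap: 0.0226
```

{"fn": "carry_out", "kwargs": {
  "steps": [
    [-1, 0, 0, 0.001, 0, 0, 0],
    [-1, 0, 0, 0, 0, 0, 0],
    [-1, 0, 0, 0, 0, 0, 0],
    [-1, 0, 0, 0, 0, 0, 0]
  ]
}}

```text
clock: 20.68
tcp_pos: [0.5558, -0.1626, 0.1068]
orientation: [0.181, 0.678, 0.689, 0.184]
wrist_force: [-0.9, 0.3, -0.5]
finger_gap: 0.0227
```

{"fn": "carry_out", "kwargs": {
  "steps": [
    [-1, 0, 0, 0.001, 0, 0, 0],
    [-1, 0, 0, 0, 0, 0, 0],
    [-1, 0, 0, 0, 0, 0, 0],
    [-1, 0, 0, 0, 0, 0, 0]
  ]
}}

```text
clock: 21.18
tcp_pos: [0.5564, -0.1627, 0.1062]
orientation: [0.181, 0.678, 0.689, 0.184]
wrist_force: [-4.3, -0.4, 3.7]
finger_gap: 0.0229
```

{"fn": "carry_out", "kwargs": {
  "steps": [
    [-1, 0, 0, 0.0005, 0, 0, 0],
    [-1, 0, 0, 0, 0, 0, 0],
    [-1, 0, 0, 0, 0, 0, 0],
    [0.05, 0, 0, 0, 0, 0, 0],
    [0.05, 0, 0, 0, 0, 0, 0],
    [0.05, 0, 0, 0, 0, 0, 0],
    [0.05, 0, 0, 0, 0, 0, 0],
    [0.05, 0, 0, 0, 0, 0, 0],
    [0.05, 0, 0, -0.01, 0, 0, 0],
    [0.05, 0, 0, -0.02, 0, 0, 0],
    [0.05, 0, 0, -0.03, 0, 0, 0],
    [0.05, 0, -0.01, -0.04, 0, 0, 0],
    [0.05, 0, -0.02, -0.04, 0, 0, 0],
    [0.05, 0, 0, 0, 0, 0, 0],
    [0.05, 0, 0, 0, 0, 0, 0],
    [0.05, 0, 0, 0, 0, 0, 0]
  ]
}}

```text
clock: 23.18
tcp_pos: [0.4608, -0.164, 0.2112]
orientation: [0.181, 0.678, 0.689, 0.184]
wrist_force: [0.1, -0.1, 0.1]
finger_gap: 0.0451
```

```bash
python3 look.py L w9|tail -7
```

```text
hoop+ [419.5 422.3]
hoop- [243.8 422.6]
base+ [366.7 309.1]
base- [256.  309.3]
saddU [278.6 275.4]
saddL [278.7 187.4]
foot rk [365.3 159.6]
```

View pics/w9.png

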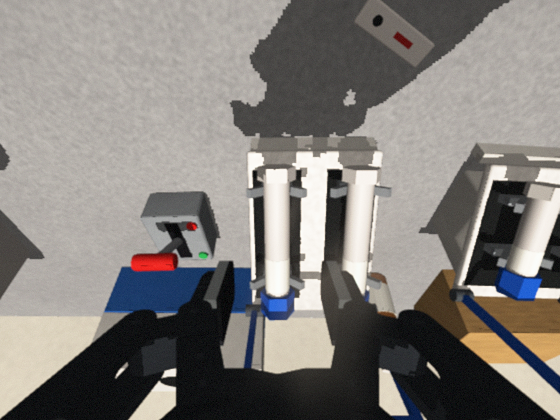

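Long tube seated: foot at (276,168), cap at (277,305), level with the racked one at (360,168). The switch grip at (155,262) is on its near side by the red dot. Now for the switch.

```bash
python3 - <<'E'
from h import *
T=dict(np.load('pics/top.npz'));print('box front',ray(T,390,90,0),ray(T,390,12,.1))
s=rows([((.46,-.25,.23),table(.05),7),((.54,-.287,.20),table(.05),3),((.54,-.287,.114),table(.05),4)],g=-1)
rows([((.66,-.281,.114),table(.05),10)],-1,s)
E
```

```text
box front [ 0.77425388 -0.33801027  0.        ] [ 0.91704002 -0.31157913  0.1       ]
[-1, -0.012, 0.001, -0.003, 0.075, 0.001, -0.005],
[-1, -0.013, 0.001, -0.002, 0.074, 0.001, -0.004],
[-1, -0.012, 0.001, -0.003, 0.075, 0.001, -0.005],
[-1, -0.012, 0.0, -0.003, 0.074, 0.001, -0.005],
[-1, -0.012, 0.0, -0.002, 0.075, 0.001, -0.004],
[-1, -0.013, 0.0, -0.003, 0.074, 0.001, -0.005],
[-1, -0.012, -0.001, -0.003, 0.075, 0.001, -0.005],
[-1, -0.014, 0.026, 0.01, 0.0, 0.0, 0.0],
[-1, -0.013, 0.026, 0.01, 0.0, 0.0, 0.0],
[-1, -0.014, 0.026, 0.01, 0.0, 0.0, 0.0],
[-1, 0.0, 0.0, 0.022, 0.0, 0.0, 0.0],
[-1, 0.0, 0.0, 0.021, 0.0, 0.0, 0.0],
[-1, 0.0, 0.0, 0.022, 0.0, 0.0, 0.0],
[-1, 0.0, 0.0, 0.021, 0.0, 0.0, 0.0],
[ 0.54  -0.287  0.114]
[-1, 0.0, 0.012, 0.0, 0.0, 0.0, 0.0],
[-1, 0.0, 0.012, 0.0, 0.0, 0.0, 0.0],
[-1, 0.0, 0.012, 0.0, 0.0, 0.0, 0.0],
[-1, 0.0, 0.012, 0.0, 0.0, 0.0, 0.0],
[-1, 0.0, 0.012, 0.0, 0.0, 0.0, 0.0],
[-1, 0.0, 0.012, 0.0, 0.0, 0.0, 0.0],
[-1, 0.0, 0.012, 0.0, 0.0, 0.0, 0.0],
[-1, 0.0, 0.012, 0.0, 0.0, 0.0, 0.0],
[-1, 0.0, 0.012, 0.0, 0.0, 0.0, 0.0],
[-1, 0.0, 0.012, 0.0, 0.0, 0.0, 0.0],
[ 0.66  -0.281  0.114]
```

{"fn": "carry_out", "kwargs": {
  "steps": [
    [-1, -0.012, 0.001, -0.003, 0.075, 0.001, -0.005],
    [-1, -0.013, 0.001, -0.002, 0.074, 0.001, -0.004],
    [-1, -0.012, 0.001, -0.003, 0.075, 0.001, -0.005],
    [-1, -0.012, 0, -0.003, 0.074, 0.001, -0.005],
    [-1, -0.012, 0, -0.002, 0.075, 0.001, -0.004],
    [-1, -0.013, 0, -0.003, 0.074, 0.001, -0.005],
    [-1, -0.012, -0.001, -0.003, 0.075, 0.001, -0.005],
    [-1, -0.014, 0.026, 0.01, 0, 0, 0],
    [-1, -0.013, 0.026, 0.01, 0, 0, 0],
    [-1, -0.014, 0.026, 0.01, 0, 0, 0],
    [-1, 0, 0, 0.022, 0, 0, 0],
    [-1, 0, 0, 0.021, 0, 0, 0],
    [-1, 0, 0, 0.022, 0, 0, 0],
    [-1, 0, 0, 0.021, 0, 0, 0],
    [-1, 0, 0, 0, 0, 0, 0],
    [-1, 0, 0, 0, 0, 0, 0],
    [-1, 0, 0, 0, 0, 0, 0]
  ]
}}

```text
clock: 25.35
tcp_pos: [0.5403, -0.2878, 0.1162]
orientation: [0.001, 0.689, 0.724, -0.0]
wrist_force: [0.2, -0.2, 0.8]
finger_gap: 0.0002
```

{"fn": "carry_out", "kwargs": {
  "steps": [
    [-1, 0, 0.012, 0, 0, 0, 0],
    [-1, 0, 0.012, 0, 0, 0, 0],
    [-1, 0, 0.012, 0, 0, 0, 0],
    [-1, 0, 0.012, 0, 0, 0, 0],
    [-1, 0, 0.012, 0, 0, 0, 0],
    [-1, 0, 0.012, 0, 0, 0, 0],
    [-1, 0, 0.012, 0, 0, 0, 0],
    [-1, 0, 0.012, 0, 0, 0, 0],
    [-1, 0, 0.012, 0, 0, 0, 0],
    [-1, 0, 0.01, 0, 0, 0, 0],
    [-1, 0, 0, 0, 0, 0, 0],
    [-1, 0, 0, 0, 0, 0, 0],
    [-1, 0, 0, 0, 0, 0, 0]
  ]
}}

```text
clock: 26.98
tcp_pos: [0.657, -0.2817, 0.1154]
orientation: [0.001, 0.689, 0.724, -0.0]
wrist_force: [-0.4, -0.7, -0.7]
finger_gap: -0.0001
```

{"fn": "carry_out", "kwargs": {
  "steps": [
    [-1, 0, -0.03, 0, 0, 0, 0],
    [-1, 0, -0.04, 0, 0, 0, 0],
    [-1, 0, -0.04, 0, 0, 0, 0],
    [-1, 0, -0.04, -0.01, 0, 0, 0],
    [-1, 0, -0.03, -0.03, 0, 0, 0],
    [-1, 0, -0.03, -0.04, 0, 0, 0],
    [-1, 0, -0.02, -0.04, 0, 0, 0],
    [-1, 0, 0, 0, 0, 0, 0],
    [-1, 0, 0, 0, 0, 0, 0],
    [-1, 0, 0, 0, 0, 0, 0]
  ]
}}

```text
clock: 28.22
tcp_pos: [0.4274, -0.2924, 0.2339]
orientation: [-0.0, 0.689, 0.725, -0.0]
wrist_force: [-0.1, 0.6, -0.6]
finger_gap: -0.0001
```

```bash
python3 - <<'E'
from h import *
snap('top','t2'); snap('scene','s2')
a=cv2.imread('pics/t2.png')[95:275,95:435]; b=cv2.imread('pics/s2.png')[155:335,205:425]; b=cv2.resize(b,(340,278),interpolation=cv2.INTER_CUBIC)
o=np.vstack([a,b]); cv2.imwrite('pics/fin.png',cv2.resize(o,(445,600)) if 0 else cv2.resize(o,None,fx=1.3,fy=1.3,interpolation=cv2.INTER_CUBIC))
for n in('t2','s2','top','scene'):
    im=cv2.imread(f'pics/{n}.png').astype(int); box=(slice(110,180),slice(340,410)) if n[0]=='t' and n!='s2' else (slice(255,335),slice(205,275))
    m=im[box]; k=(m[:,:,2]>120)&(m[:,:,1]<60)&(m[:,:,0]<60); y,x=np.where(k); print(n,x.mean()+box[1].start,y.mean()+box[0].start,k.sum())
for n in('t2','s2'):
    print(proj(dict(np.load(f'pics/{n}.npz')),(.681,-.283,.104)))
E
```

```text
t2 375.65 116.375 80
s2 245.1744966442953 307.76510067114094 149
top 379.2191780821918 152.95890410958904 73
scene 227.42307692307693 279.03846153846155 104
[377.44857384 114.59755131]
[243.98531967 309.20854245]
```

View pics/fin.png

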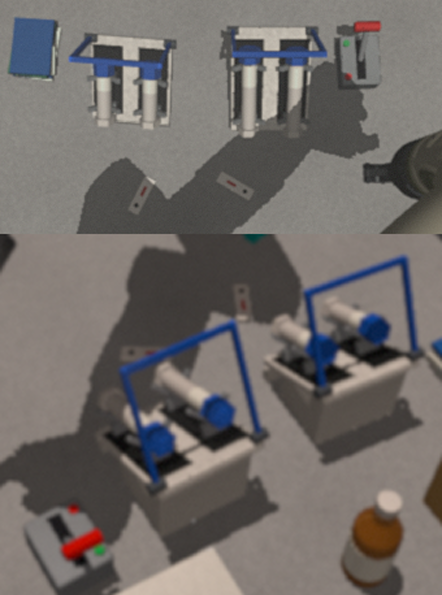

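The final picture shows all four tubes lying cap uphill in their cradles. The switch handle leans to the green side at (368,27), matching the predicted on position within 2 px, and the cards have not moved. The arm is clear.

```bash
python3 -c "
from workcell import env
print(env.hand_in())"
```

```text
the job is handed in; nothing more can be done
None
```

Both tubes are in their cradles and the switch is on. I handed the job in at about 28 s of the 66 s allowed.

- **Tubes:** The short tube is in the left lane of the short cradle and the long tube is in the right lane of the long cradle, both cap uphill. I lowered each one until it touched the notches before releasing it. Peak contact force was about 33 N on the wrist for the short tube and about 6 N for the long one. The wrist pictures after release show each tube level with its racked neighbour.
- **Switch:** I pushed the handle over with the closed fingertips after both tubes were down. In the last top and scene pictures the red grip is within about 2 px of where it should be for fully on.
- **Left alone:** In the last pictures the racked tubes and test cards are where they were. The gripper never went near the yellow and turquoise look-alikes. The arm was clear of everything when I handed in.

Two checks disagreed along the way. The first overlay of the short tube was off by several pixels, because the picture was taken before the arm had settled and I had wrongly assumed the racked tube had slid. The long lane measured about 2 mm off sideways, so I shifted 1.5 mm before lowering that tube.

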